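Release and push open the filter box cover

ROBOT

A 6-joint arm with a two-finger parallel gripper is mounted at the origin on the work surface. World frame = base frame: x ahead of the robot, y to its left, z up, the work surface at z = 0. Lengths are in m, angles in rad, forces in N, time in s.
With the tool pointing down it reaches from about 0.2 to 0.875 m from the base axis. Payload 3.4 kg.
Tool frame: the origin (TCP) lies between the finger pads; the fingertips stand 25 mm ahead of it and the grasp point (between the pads) lies 6 mm ahead of it (r.nose_length is the z of the fingertips in the tool frame, in m); z points along the fingers, x is the direction in which the jaws open and shut, and the axes are right-handed (so a half turn about z gives the same grasp; the last joint's range is limited). The gripper opens to 94 mm and grips with 3 to 60 N. Pads are 16 mm wide; open, the fingers measure 119 mm over their backs; the gripper's body (75 mm by 177 mm) begins 78 mm behind the grasp point.
Start: joints at [1.099, 0.276, 1.505, -0, 1.361, -0.121], TCP at [0.198, 0.54, 0.23] pointing down, gripper open.
Joint ranges: [-2.89, 2.89], [-0.75, 2.08], [0.22, 2.7], [-1.18, 4.32], [0.11, 2.71], [-2.7, 2.7]. Speed limits (rad/s): [2.57, 2.57, 3.14, 3.14, 3.14, 3.14].

INTERFACE

Orientations are given as a unit quaternion [w, x, y, z].
In Python, from plant import r, gripper_to, inverse_kinematics, vision, models, telemetry gives the robot as it stands. Calls block until the motion is done:
- r.move_to(position, orientation): joint-space move of the TCP to a pose.
- r.move_l(position, rot=None, vel=0.15, guard=None): straight line of the TCP; rot=None keeps the orientation; vel is the mean speed in m/s. With guard (N) it stops when the force on the tool has changed by that much, and returns True; else False.
- r.movej(angles): joint-space move.
- gripper_to(opening, f_grip=None): finger opening in m; f_grip is the grip in N (None keeps the last); returns when the fingers have stopped.
- r.hold(seconds).
- inverse_kinematics(position, orientation): joint angles nearest the present ones, or None.
- vision.snapshot(name): name is "side" or "top" or "wrist"; returns the picture (384x512x3 uint8, red, green, blue); there is no depth.
- vision.get_calibration(name): a dict with "fx", "fy", "cx", "cy" (pixels), "position" and "orientation" of the camera in the world. Camera axes: x right, y down, z forward; pixel columns grow to the right and rows downward; lengths in m; the calibration is good to about 2 mm. A picture is of the moment at which its call begins: read the wrist's pose just before it. get_calibration takes no time and is no camera call; for the wrist camera it gives the pose at the moment of the call.
A pose or a line that the arm cannot do raises r.PlanningError and nothing moves.
- r.sign_off(): hands the job in, once; it reports no verdict.
Trained networks look in the newest picture that a camera, given by its name, has taken for a name from the list of things; names that differ only in an ending like _2 or _b are one class to them, and where a whole thing is asked for, a point or a joint stands for the part that bears it (a point fixed in the world has none). Each returns a list of dicts, best first, with "score" (0 to 1); they miss things now and then, are a little off and sometimes report something else, mostly with a low value. They report only what shows in the picture. A call takes as long as a camera call. They do not tell look-alikes from the thing itself.
- models.boxes_of(thing, camera): "at" ([x, y, z] in m, in world coordinates, good to about 4 mm: the middle of the surface that is visible of it).
- models.regions_of(thing, camera): "pixels" (384x512 bool, what is visible of it).
- models.mark_of(thing, camera): "at" ([x, y, z] in m, in world coordinates, good to about 4 mm: a listed point, or the origin of a listed thing).
Readings, each from a call of its own:
- telemetry.current_t(): time.
- telemetry.current_joints(): joint angles.
- telemetry.current_dq(): joint speeds.
- telemetry.current_joint_efforts(): joint torques, N m.
- telemetry.current_ee_pos(): TCP position.
- telemetry.current_tool_rot(): TCP orientation.
- telemetry.current_wrist_force(): force on the tool from outside, world axes, zero at the start.
- telemetry.current_torque(): the same for the moment, N m.
- telemetry.current_opening(): finger opening in m.
Only numpy, scipy, OpenCV 4.12 (cv2) and the standard library are available. Lean on these libraries where they do the work, as an engineer would, in place of code of your own. Each camera call takes 0.05 s, during which the arm holds its last target.

TASK

The paper filter is due for a change in the filter box whose cover has the straight rib: press that box's steel tab fully in so that it stays down, then push the released cover by its rib off the filter and along its channel until it rests flat against the end stop. Only press and push: do not lift the cover, leave the box with the round knob shut, and do not disturb the glassware and tools around.

Things in the scene. Friction and masses are not known exactly. Their poses are not given: they have to be found in the camera images.
- filter_box: the box to open (ribbed cover): grey, fixed to the bench, 194 mm long (its x), 136 wide (y), 40 high; origin at the centre of its underside. On top a straight channel runs along x, centre line y = -17 mm, floor z = 40, 83 wide between walls 48 high. The cover starts at the -x end over the paper filter (x = -50, y = -17) and slides along +x
- filter_stop (a point): middle of the inner face of the filter box's end stop (x = +91, y = -17 mm of the box), at floor height z = 40; the stop rises to 52 mm. With the cover against it the cover's origin is 43 mm short of it, at x = +48
- filter_cover: white plate 86 mm (x) by 80 (y) by 8 thick, 80 to 170 g, loose in the channel, slides at about 1 to 2 N; origin at the centre of its underside, axes as the box's; its top is 48 mm above the bench. On its middle stands a straight rib 8 mm thick (x), 56 wide (y), 26 high, top 74 mm above the bench, flat faces to -x and +x
- filter_tab (a joint): steel tab of the filter box: 0 = up (cover locked), 0.012 m = fully in. Pressed straight down it resists with about 5 N, then meets a stop; no return spring, it stays where left. A bar from it crosses the channel at x = -2 to +8 mm of the box and stops the cover; the bar is below the floor from 0.008 m
- filter_tab_top (a point): centre of the top of the filter box's press pad, 30 (x) by 26 (y) mm, beside the channel at x = +3, y = +49 mm of the box; 64 mm above the bench when up, 52 when in
- spare_box: the same box with the same channel, tab and offsets; its cover has a round knob; it stays shut
- spare_cover: the spare box's white cover, same plate but with a round knob 26 mm across, 26 high on its middle; leave it
- spare_tab (a joint): tab of the spare box, 0 = up, 0.012 m = in; leave it up
- screw_cap: loose blue screw cap lying flat, 38 mm across, 16 high; bystander, origin at its underside
- vial: small glass vial, 26 mm across, 55 high, standing between the boxes; bystander, origin at its underside
- dish: shallow glass dish, 90 mm across, 15 high; bystander, origin at its underside
- reagent_jar: glass jar with a blue lid, 68 mm across, 110 high; bystander, origin at its underside
- beaker: open glass beaker, 70 mm across, 85 high; bystander, origin at its underside
- spoon: steel spoon with a dark handle lying flat, 160 mm long; bystander, origin at its underside
- amber_bottle: amber bottle with a black cap, 44 mm across, 80 high; bystander, origin at its underside
Not all that is in view belongs to the job. Leave any black or red look-alike of the filter_cover alone.

How it is judged:
On the way, in this order (a step that is already met when the one before it is completed fails the run):
1. the tab of the filter box is pressed in while its cover is still on its seat (value of joint filter_tab above 0.0085 m and distance of filter_cover from where it was at the start of the episode below 0.008 m), for 0.2 s.
2. the cover has been pushed along the channel to within 8 mm of the end stop (x of filter_cover in the frame of filter_box between 0.04 and 0.054 m and z of filter_cover in the frame of filter_box between 0.036 and 0.044 m and y of filter_cover in the frame of filter_box between -0.023 and -0.011 m and angle between filter_cover's own z axis and vertical below 0.06 rad), for 0.2 s.
At the end, for the whole second after the job is handed in: The tab is in (over 8.5 of 12 mm), the ribbed cover lies flat and still in its channel within 8 mm of the end stop, off the filter; the spare box's tab is up and its cover within 8 mm of where it was (all of step 2 and value of joint filter_tab above 0.0085 m and linear speed of filter_cover below 0.01 m/s and value of joint spare_tab below 0.004 m and distance of spare_cover from where it was at the start of the episode below 0.008 m); the robot touches nothing.
It fails at once if the cover is lifted more than 10 mm off the channel floor (z of filter_cover in the frame of filter_box above 0.05 m).
It fails at once if the cover is tipped up (angle between filter_cover's own z axis and vertical above 0.2 rad).
It fails at once if the cover is forced more than 10 mm along while its tab is still up (value of joint filter_tab below 0.004 m and distance of filter_cover from where it was at the start of the episode above 0.01 m).
It fails at once if the spare box's tab is pressed or its cover moved (value of joint spare_tab above 0.004 m or distance of spare_cover from where it was at the start of the episode above 0.008 m).
It fails at once if a bystander is moved more than 30 mm (distance of any of screw_cap, vial, dish, reagent_jar, beaker, spoon, amber_bottle from where it was at the start of the episode above 0.03 m).
It also fails if it takes over 45 s, if anything falls off the work surface, if the arm or the gripper's body presses on something with over 40 N, if the wrist force passes 120 N, or if a joint passes its speed limit or range.

## Working session

There is one attempt and no reset: what is moved stays moved. The work goes in short steps, each a Python script; the robot and the scene stay as the last script left them, time stands still between calls to the robot, and variables do not carry over. Pictures are saved under pics/ and viewed, and the job is handed in when it is done.

```bash
mkdir -p pics; ls; cat > snap.py <<'E'
import cv2
from plant import *
for n in ("top","side"):
    im=vision.snapshot(n); cv2.imwrite(f"pics/{n}0.png",im[:,:,::-1])
    c=vision.get_calibration(n); print(n,{k:(v if not hasattr(v,'__len__') else [round(float(x),3) for x in v]) for k,v in c.items()})
    for t in ("filter_box","filter_stop","filter_cover","filter_tab_top","spare_box","spare_cover","vial"):
        print(t,[( round(d["score"],2),[round(float(x),3) for x in d["at"]]) for d in models.mark_of(t,n)])
E
python3 snap.py
```

```text
pics
top {'fx': 369.9270586888723, 'fy': 369.9270586888723, 'cx': 250.27609961527185, 'cy': 194.73246371784913, 'position': [0.434, -0.006, 1.345], 'orientation': [-0.035, 0.707, -0.706, 0.033]}
filter_box [(0.71, [0.576, 0.173, 0.004])]
filter_stop [(0.73, [0.661, 0.168, 0.042])]
filter_cover [(0.92, [0.353, 0.147, -0.002]), (0.67, [0.522, 0.157, 0.038]), (0.57, [0.374, 0.311, 0.001])]
filter_tab_top [(0.47, [0.575, 0.221, 0.062]), (0.33, [0.55, -0.426, 0.002])]
spare_box [(0.56, [0.574, -0.194, 0.004])]
spare_cover [(0.94, [0.518, -0.197, 0.042]), (0.43, [0.524, 0.157, 0.038])]
vial [(0.44, [0.583, -0.004, 0.001])]
side {'fx': 358.3348946367265, 'fy': 358.3348946367265, 'cx': 253.0951897606097, 'cy': 193.43559905934333, 'position': [0.378, 0.778, 0.598], 'orientation': [0.062, -0.092, 0.875, -0.471]}
filter_box [(0.7, [0.569, 0.173, -0.001])]
filter_stop [(0.67, [0.663, 0.165, 0.041])]
filter_cover [(0.87, [0.372, 0.307, 0.002]), (0.7, [0.523, 0.154, 0.033]), (0.62, [0.352, 0.148, -0.005])]
filter_tab_top [(0.88, [0.572, 0.222, 0.061])]
spare_box [(0.68, [0.573, -0.196, -0.001])]
spare_cover [(0.61, [0.522, -0.199, 0.04])]
vial [(0.62, [0.583, -0.004, -0.001]), (0.49, [0.571, 0.172, 0.001]), (0.49, [0.763, 0.209, -0.003])]
```

View pics/top0.png

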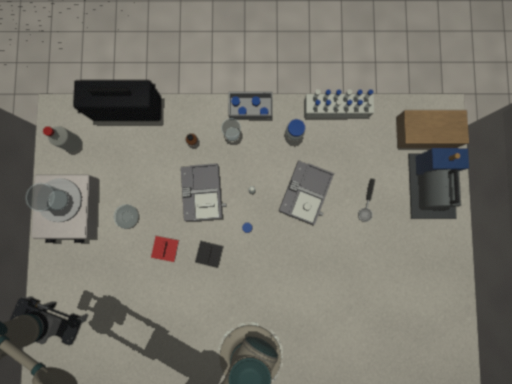

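View pics/side0.png

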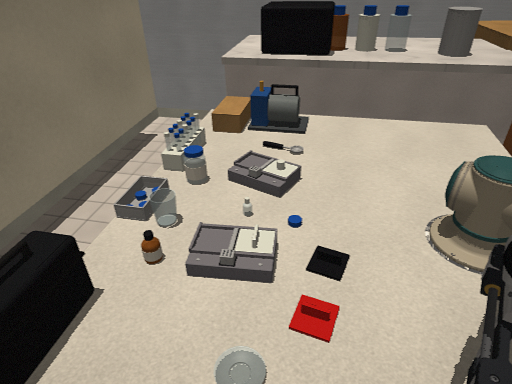

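```bash
python3 -c "
import cv2
a=cv2.imread('pics/top0.png');cv2.imwrite('pics/topcrop.png',cv2.resize(a[110:220,150:290] if 0 else a[95:215,120:280],None,fx=5,fy=5,interpolation=cv2.INTER_CUBIC))
a=cv2.imread('pics/side0.png');cv2.imwrite('pics/sidecrop.png',cv2.resize(a[190:310,110:270],None,fx=5,fy=5,interpolation=cv2.INTER_CUBIC))"
```

```text
(no output)
```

View pics/topcrop.png

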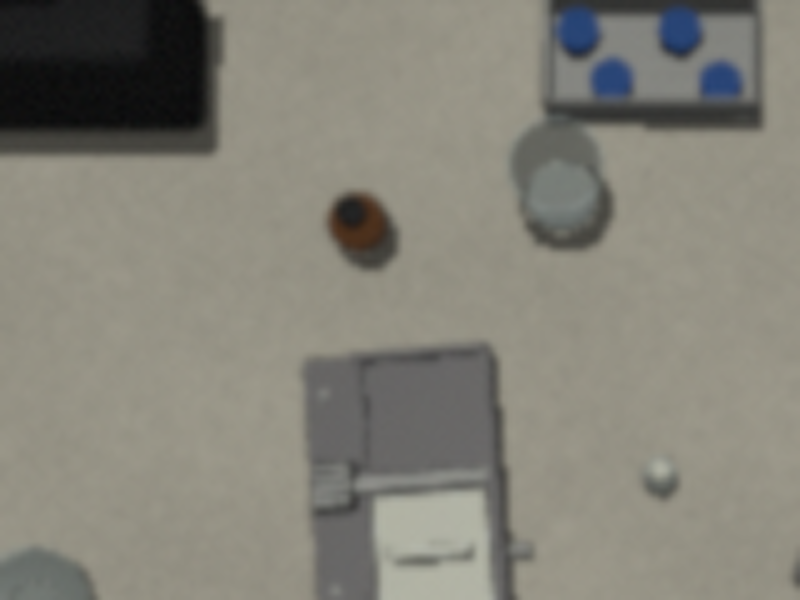

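View pics/sidecrop.png

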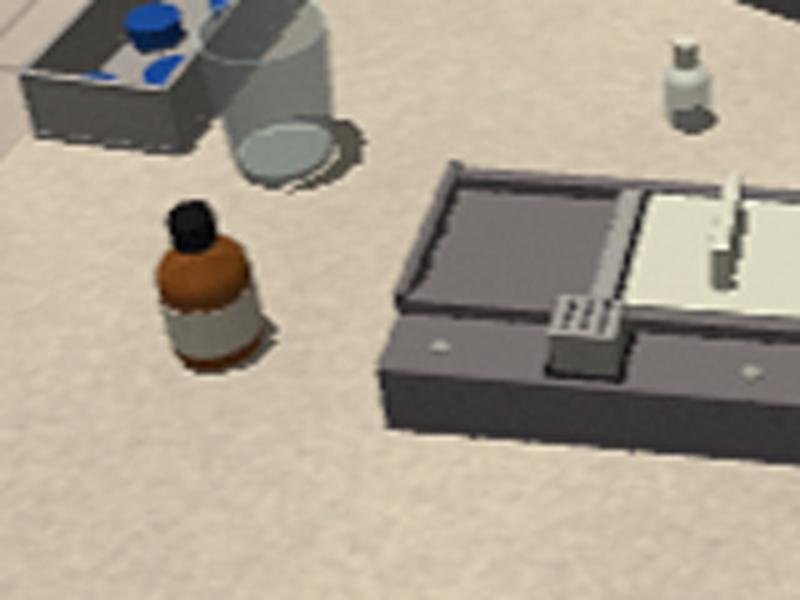

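White ribbed cover at top (206,206) on the box at (202,192) is the target. The look-alikes are the red plate (165,249), the black plate (209,254) and the spare box's round-knob cover (307,207). The crops show the straight white rib and the tab on the +y side. I'll refine the box pose with a wrist view.

```bash
cat > w.py <<'E'
import cv2, numpy as np
from plant import *
from scipy.spatial.transform import Rotation as R
def down(yaw): # tool x axis at angle yaw in world, z down
    x=np.array([np.cos(yaw),np.sin(yaw),0]); z=np.array([0,0,-1.]); 
    q=R.from_matrix(np.c_[x,np.cross(z,x),z]).as_quat(); return [q[3],q[0],q[1],q[2]]
E
cat > a.py <<'E'
from w import *
print(telemetry.current_tool_rot())
ok=None
for y in (95,-85):
    q=down(np.radians(y)); j=inverse_kinematics([.54,.19,.33],q); print(y,j)
    if j is not None and ok is None: ok=q
r.move_to([.54,.19,.33],ok)
print(telemetry.current_t())
c=vision.get_calibration("wrist"); im=vision.snapshot("wrist"); cv2.imwrite("pics/w1.png",im[:,:,::-1]); print(c)
np.save("c.npy",c,allow_pickle=True)
for t in ("filter_box","filter_stop","filter_cover","filter_tab_top"):
    print(t,[( round(d["score"],2),[round(float(x),4) for x in d["at"]]) for d in models.mark_of(t,"wrist")])
E
python3 a.py
```

```text
[-2.82258017e-05  8.19648714e-01  5.72866460e-01  6.01995029e-05]
95 [ 2.16791560e-01  2.34398861e-01  1.32108552e+00 -4.44089210e-16
  1.58610828e+00 -1.44127123e+00]
-85 [ 2.16791560e-01  2.34398861e-01  1.32108552e+00 -4.44089210e-16
  1.58610828e+00  1.70032142e+00]
2.6167
{'fx': 265.58469266567533, 'fy': 265.58469266567533, 'cx': 257.16404394192233, 'cy': 192.3471135414586, 'position': array([0.46912016, 0.18525272, 0.48301696]), 'orientation': array([0.08255021, 0.67016662, 0.732077  , 0.09014123])}
filter_box [(0.74, [0.5729, 0.1745, -0.0054]), (0.7, [0.5829, -0.0043, -0.0015])]
filter_stop [(0.95, [0.6618, 0.1633, 0.0381])]
filter_cover [(0.83, [0.3507, 0.1484, 0.0025]), (0.73, [0.5246, 0.1561, 0.0429]), (0.65, [0.3749, 0.3072, 0.0047])]
filter_tab_top [(0.65, [0.5682, 0.2251, 0.0635])]
```

View pics/w1.png

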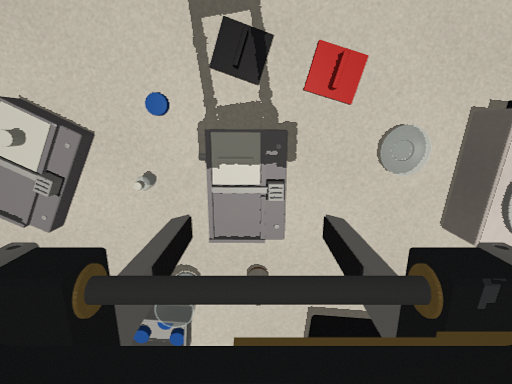

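```bash
cat > fit.py <<'E'
import numpy as np
from scipy.optimize import least_squares
L=[(0,0)]*3+[(91,-17)]*3+[(-50,-17)]*3+[(3,49)]*3
W=[(576,173),(569,173),(572.9,174.5),(661,168),(663,165),(661.8,163.3),(522,157),(523,154),(524.6,156.1),(575,221),(572,222),(568.2,225.1)]
L=np.array(L,float);W=np.array(W,float)
f=lambda p:(np.c_[p[0]+np.cos(p[2])*L[:,0]-np.sin(p[2])*L[:,1],p[1]+np.sin(p[2])*L[:,0]+np.cos(p[2])*L[:,1]]-W).ravel()
s=least_squares(f,[572,173,.05]); print(s.x,np.degrees(s.x[2]),s.fun.reshape(-1,2).round(1).tolist())
E
python3 fit.py
python3 -c "
import cv2
a=cv2.imread('pics/w1.png');cv2.imwrite('pics/w1crop.png',cv2.resize(a[60:240,190:350],None,fx=3.3,fy=3.3,interpolation=cv2.INTER_CUBIC))"
```

```text
[5.71667096e+02 1.74816332e+02 7.06362328e-02] 4.047158022722188 [[-4.3, 1.8], [2.7, 1.8], [-1.2, 0.3], [2.6, -3.7], [0.6, -0.7], [1.8, 1.0], [1.0, -2.7], [-0.0, 0.3], [-1.6, -1.8], [-3.8, 2.9], [-0.8, 1.9], [3.0, -1.2]]
```

View pics/w1crop.png

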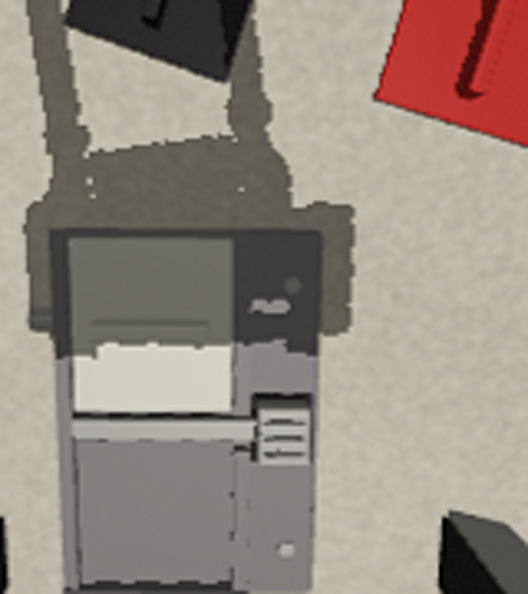

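Wrist view: the box is centred near (247,185), with the bar at (238,189), the tab at (275,189) and the rib at (236,158). I'll check the fitted pose by projecting the box model into the images.

```bash
cat > ov.py <<'E'
from w import *
import sys
P=[float(v) for v in sys.argv[1:4]]
def proj(c,X):
    q=c["orientation"]; M=R.from_quat([q[1],q[2],q[3],q[0]]).as_matrix()
    Y=(X-np.asarray(c["position"]))@M; return np.c_[c["fx"]*Y[:,0]/Y[:,2]+c["cx"],c["fy"]*Y[:,1]/Y[:,2]+c["cy"]]
def loop(x0,x1,y0,y1,z): return np.array([(x0,y0,z),(x1,y0,z),(x1,y1,z),(x0,y1,z)])/1e3
loops=[loop(-97,97,-68,68,40),loop(-12,18,36,62,64),loop(-93,-7,-57,23,48),loop(-54,-46,-45,11,74)]
def W(l):
    c,s=np.cos(P[2]),np.sin(P[2]); return np.c_[P[0]/1e3+c*l[:,0]-s*l[:,1],P[1]/1e3+s*l[:,0]+c*l[:,1],l[:,2]]
tiles=[]
for n,f,(r0,r1,c0,c1) in (("wrist","w1",(110,250,190,300)),("top","top0",(150,235,165,240)),("side","side0",(215,290,175,290))):
    c=np.load("c.npy",allow_pickle=True).item() if n=="wrist" else vision.get_calibration(n)
    im=cv2.imread(f"pics/{f}.png"); k=420/(r1-r0) if n!="side" else 2.6
    cr=cv2.resize(im[r0:r1,c0:c1],None,fx=k,fy=k)
    for l in loops:
        p=(proj(c,W(l))-[c0,r0]+.5)*k
        cv2.polylines(cr,[p.astype(int)],True,(0,0,255),1)
    t=np.zeros((420,cr.shape[1],3),np.uint8); t[:cr.shape[0]]=cr[:420]; tiles.append(t)
o=np.hstack(tiles); o=cv2.resize(o,None,fx=min(1,800/o.shape[1]),fy=min(1,800/o.shape[1]),interpolation=cv2.INTER_AREA); cv2.imwrite(sys.argv[4],o)
E
python3 ov.py 571.7 174.8 .0706 pics/ov1.png
```

```text
(no output)
```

View pics/ov1.png

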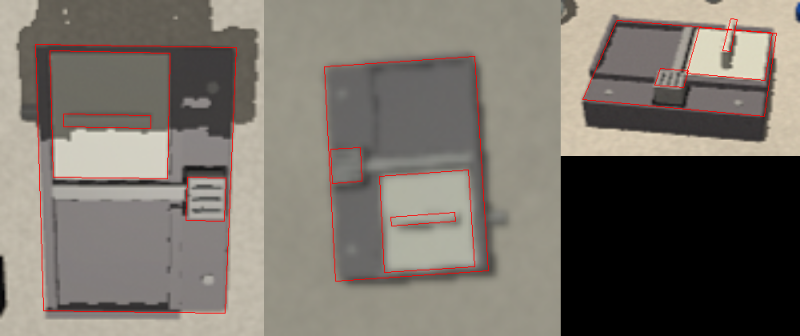

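The overlay matches to within about 2 mm in all three views. Next I press the tab with closed fingers, slowly and guarded.

```bash
cat >> w.py <<'E'
YAW=.0706
def B(x,y,z):
    c,s=np.cos(YAW),np.sin(YAW); return [.5717+c*x-s*y,.1748+s*x+c*y,z]
Q=down(YAW+np.pi/2)
def st(): print(round(telemetry.current_t(),2),telemetry.current_ee_pos().round(4),telemetry.current_wrist_force().round(2),telemetry.current_opening())
E
cat > p.py <<'E'
from w import *
gripper_to(0.0)
r.move_to(B(.003,.049,.13),Q); st()
g=r.move_l(B(.003,.049,.093),vel=.08,guard=15); print(g)
g=r.move_l(B(.003,.049,.074),vel=.02,guard=15); print(g); st()
r.hold(.3); st()
r.move_l(B(.003,.049,.13),vel=.08); st()
im=vision.snapshot("side"); cv2.imwrite("pics/s2.png",cv2.resize(im[190:310,150:310,::-1],None,fx=5,fy=5))
im=vision.snapshot("wrist"); cv2.imwrite("pics/w2.png",im[:,:,::-1])
print([(d["score"],d["at"]) for d in models.mark_of("filter_tab_top","side")])
E
python3 p.py
```

```text
5.12 [0.5723 0.2241 0.1312] [ 0.54 -0.29  0.71] 0.0004229296853548567
False
True
6.56 [0.5717 0.2241 0.0772] [-0.14  0.11  5.58] 0.00039076869561308433
6.86 [0.5717 0.2241 0.0772] [-0.22 -0.86  5.18] 0.0005420207962550317
7.67 [0.5708 0.2238 0.1296] [-0.67  0.   -0.85] 0.0006398081390348328
[(0.48, [0.5687, 0.2251, 0.0522])]
```

View pics/s2.png

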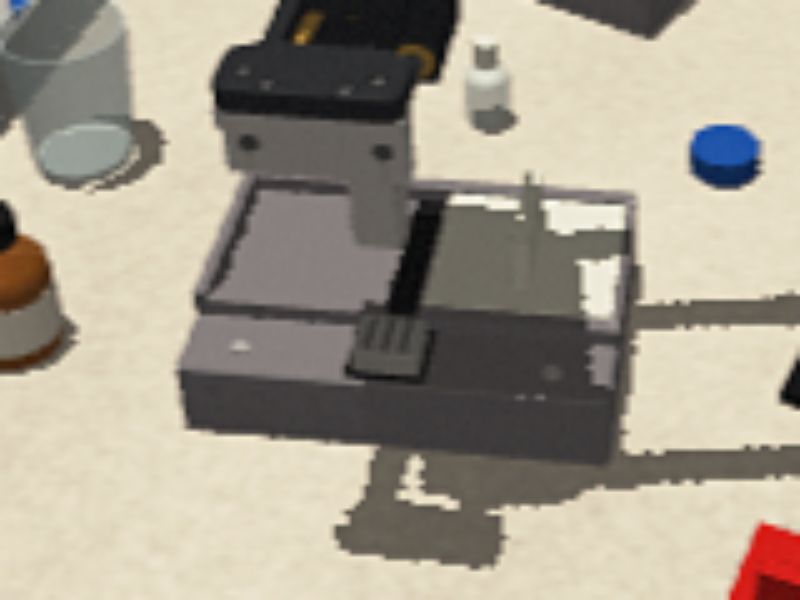

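The tab is down: it stopped with the fingertips at 52 mm, and the bar slot now shows dark at (415,255). Next I push the rib.

```bash
cat > q.py <<'E'
from w import *
r.move_l(B(-.076,-.017,.13),vel=.12); gripper_to(.02); st()
print(r.move_l(B(-.076,-.017,.079),vel=.05,guard=8)); st()
print(r.move_l(B(-.064,-.017,.079),vel=.03,guard=8)); st()
g=r.move_l(B(.040,-.017,.079),vel=.04,guard=12); print(g); st()
p=telemetry.current_ee_pos(); d=np.array(p)-B(0,0,0); print("tcp box x",d[0]*np.cos(YAW)+d[1]*np.sin(YAW))
im=vision.snapshot("side"); cv2.imwrite("pics/s3.png",cv2.resize(im[190:310,150:310,::-1],None,fx=5,fy=5))
E
python3 q.py
```

```text
9.36 [0.4971 0.1526 0.1299] [-0.49 -0.13  0.53] 0.019891668708710872
False
10.53 [0.4974 0.1525 0.0793] [0.04 0.41 0.99] 0.01975826557922416
False
11.07 [0.5091 0.1533 0.0789] [ 0.51 -1.18  0.42] 0.020138017970342377
True
13.59 [0.6081 0.1604 0.0785] [ 0.85  0.05 -0.57] 0.01994551035241829
tcp box x 0.03524545514883684
```

View pics/s3.png

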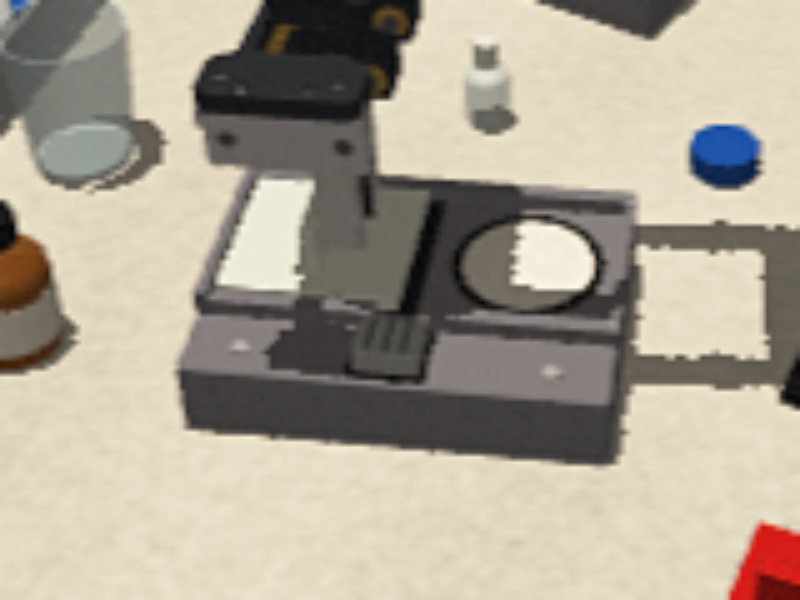

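The guard tripped at tool x = 35 mm in the box frame, against the 36 mm expected at the stop. The cover is off the filter and against the stop. Next I back off, rise and verify.

```bash
cat > e.py <<'E'
from w import *
r.move_l(B(.015,-.017,.079),vel=.05)
r.move_l(B(.0,-.017,.16),vel=.1)
r.move_l(B(-.16,.0,.30),vel=.15); r.hold(.3); st()
for n in ("side","top"):
    im=vision.snapshot(n); cr=im[190:310,150:310] if n=="side" else im[150:235,165:279]
    cv2.imwrite(f"pics/{n}4.png",cv2.resize(cr[:,:,::-1],None,fx=4,fy=4))
    for t in ("filter_cover","filter_tab_top","spare_cover","vial"):
        for d in models.mark_of(t,n):
            v=np.array(d["at"])-B(0,0,0); c,s=np.cos(YAW),np.sin(YAW)
            print(n,t,round(d["score"],2),np.round(d["at"],3),"box:",np.round([c*v[0]+s*v[1],-s*v[0]+c*v[1],v[2]],3))
a=cv2.imread("pics/side4.png");b=cv2.imread("pics/top4.png");
E
python3 e.py
```

```text
17.02 [0.4122 0.1635 0.2997] [-0.19  0.03 -0.16] 0.019696861888591457
side filter_cover 0.98 [ 0.352  0.149 -0.003] box: [-0.221 -0.01  -0.003]
side filter_cover 0.76 [ 0.368  0.306 -0.001] box: [-0.194  0.145 -0.001]
side filter_cover 0.67 [0.622 0.163 0.039] box: [ 0.05  -0.016  0.039]
side filter_cover 0.3 [0.573 0.222 0.052] box: [0.004 0.047 0.052]
side filter_tab_top 0.53 [0.572 0.222 0.051] box: [0.004 0.047 0.051]
side spare_cover 0.54 [ 0.521 -0.198  0.038] box: [-0.077 -0.368  0.038]
side vial 0.47 [ 0.583 -0.005 -0.002] box: [-0.002 -0.18  -0.002]
top filter_cover 0.9 [ 0.351  0.15  -0.006] box: [-0.222 -0.009 -0.006]
top filter_cover 0.71 [0.795 0.065 0.003] box: [ 0.215 -0.125  0.003]
top filter_cover 0.6 [0.621 0.164 0.038] box: [ 0.048 -0.014  0.038]
top filter_tab_top 0.39 [0.572 0.225 0.052] box: [0.004 0.05  0.052]
top spare_cover 0.85 [ 0.52  -0.198  0.04 ] box: [-0.078 -0.368  0.04 ]
top spare_cover 0.7 [ 0.793 -0.159 -0.001] box: [ 0.197 -0.348 -0.001]
top vial 0.41 [ 0.583 -0.004 -0.001] box: [-0.002 -0.179 -0.001]
```

View pics/side4.png

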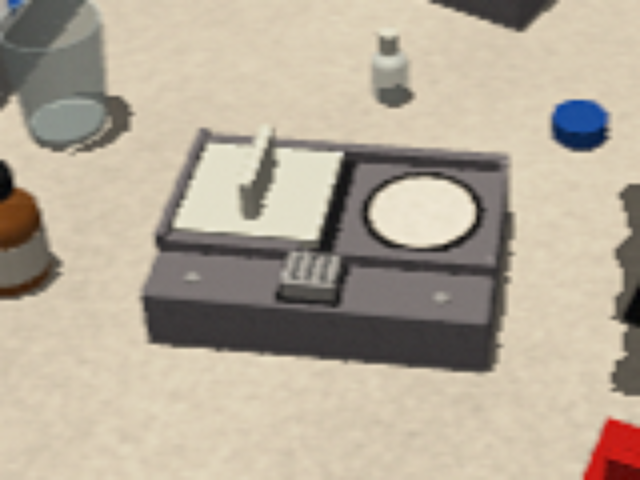

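View pics/top4.png

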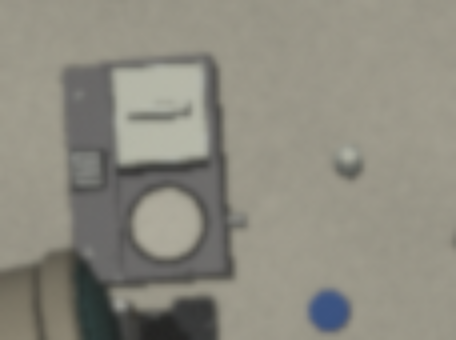

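The cover lies flat against the stop (side crop (258,190)), the filter is uncovered at (420,210), and the tab is down at (312,275). The robot is clear of everything.

```bash
python3 -c "
from plant import *
print(r.sign_off())"
```

```text
the job is handed in; nothing more can be done
None
```

I pressed the ribbed box's tab fully in and pushed its cover by the rib along the channel to the end stop. I then backed the arm clear and handed the job in at about 17 s.

**Tab:** the press stopped with the fingertips at 52 mm, which is the fully-in height. Both cameras afterwards put its top at 51–52 mm.

**Cover:** the networks place it at x = 48–50 mm, y = -14 to -16 mm, z = 38–39 mm in the box frame. It looks flat in the pictures, and the filter is uncovered.

**Surroundings:** the spare cover and the vial read the same as before, within the networks' accuracy. I did not measure the spare tab or the other bystanders again. The arm did not go near them, and those in the last pictures look undisturbed.

**Disagreements:** the networks also reported the red and black look-alike plates and a few false finds as covers. I ruled those out by their position and by the pictures. No check failed.

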